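# Roll the lidded canisters onto the pick-up line

## Task

Two lidded film canisters are lying on their sides on the grey rubber mat beside the press, one on each side of the white line. With the fingertips, roll each one across the mat until it rests lengthwise right over the line, the line coming out at the middle of both its ends, so that both lie in a row and can be found in the dark. Just push them along so that they roll - do not grasp, drag or lift them - and leave the standing canisters and everything else where they are.

Things in the scene. Friction and masses are not known exactly. Their poses are not given: they have to be found in the camera images.
- long_can: film canister LYING on the mat: smooth grey aluminium cylinder, 36 mm diameter, 70 mm long, 40 to 105 g. Origin at its centre, 22 mm above the worktop; x is its long axis (y, z turn as it rolls). Starts 55 to 80 mm from the line, up to 0.08 rad askew. Rolls easily pushed from behind at mid-height or up to 6 mm higher (higher up a fingertip wedges it); let go at 35 mm/s it runs on 1 mm, at 100 mm/s 7 mm
- short_can: film canister LYING on the mat: smooth grey aluminium cylinder, 36 mm diameter, 54 mm long, 40 to 105 g. Origin at its centre, 22 mm above the worktop; x is its long axis (y, z turn as it rolls). Starts 55 to 80 mm from the line, up to 0.08 rad askew. Rolls easily pushed from behind at mid-height or up to 6 mm higher (higher up a fingertip wedges it); let go at 35 mm/s it runs on 1 mm, at 100 mm/s 7 mm
- line (a point): middle of the white line, on the mat's upper face 4 mm above the worktop. The line is flat, 4 mm wide, 240 mm long, along this frame's y (120 mm each way); x points across it, the way the canisters roll; z up. The mat is fixed grey rubber, 4 mm thick, reaching 145 mm each way in x, 135 mm in +y, 210 mm in -y
- stand0: bystander: aluminium film canister standing upright on the mat, 36 mm diameter, 70 mm tall, one of a row of three near the mat's end on the -y side of line; origin at the centre of its underside, z up. Leave it alone
- stand1: bystander: aluminium film canister standing upright on the mat, 36 mm diameter, 70 mm tall, one of a row of three near the mat's end on the -y side of line; origin at the centre of its underside, z up. Leave it alone
- stand2: bystander: aluminium film canister standing upright on the mat, 36 mm diameter, 54 mm tall, one of a row of three near the mat's end on the -y side of line; origin at the centre of its underside, z up. Leave it alone
- eyecup: bystander: black rubber eyecup on the mat, a flared open ring 42 mm across and 26 mm high; origin at the centre of its underside. Leave it alone
- filter_ring: bystander: blue anodised filter ring lying flat on the mat, 54 mm outside diameter, 7 mm high; origin at the centre of its underside. Leave it alone
- lens_dish: bystander: white porcelain lens dish on the worktop, 110 mm across, 28 mm high; origin at the centre of its underside. Leave it alone
- loupe: bystander: black loupe standing on the worktop, 44 mm in diameter, 52 mm high; origin at the centre of its underside. Leave it alone

How it is judged:
At the end, for the whole second after the job is handed in: Both canisters lie on their sides at rest on the mat, each centre within 6 mm of the line measured across it, the axis within 0.15 rad (8 degrees) of the line's direction, and the whole canister within the line's length (x of long_can in the frame of line between -0.006 and 0.006 m and y of long_can in the frame of line between -0.085 and 0.085 m and height (world z) of each of long_can, short_can below 0.0245 m and angle between the x axis of each of long_can, short_can and the y axis of line, either way round below 0.15 rad and linear speed of each of long_can, short_can below 0.004 m/s and x of short_can in the frame of line between -0.006 and 0.006 m and y of short_can in the frame of line between -0.085 and 0.085 m); the robot touches nothing.
It fails at once if the lying long canister is lifted (its centre more than 8 mm above where it lay) or tipped up by more than 0.3 rad (height (world z) of long_can above 0.03 m or angle between long_can's own x axis and vertical below 1.27 rad or angle between long_can's own x axis and vertical above 1.87 rad).
It fails at once if the long canister is dragged along without rolling: 25 to 40 mm from where it lay, yet turned by less than 0.7 rad (a true roll turns it 1.4 to 2.2 rad) (distance of long_can from where it was at the start of the episode between 0.025 and 0.04 m and angle between long_can's own z axis and vertical below 0.7 rad).
It fails at once if the lying short canister is lifted (its centre more than 8 mm above where it lay) or tipped up by more than 0.3 rad (height (world z) of short_can above 0.03 m or angle between short_can's own x axis and vertical below 1.27 rad or angle between short_can's own x axis and vertical above 1.87 rad).
It fails at once if the short canister is dragged along without rolling: 25 to 40 mm from where it lay, yet turned by less than 0.7 rad (a true roll turns it 1.4 to 2.2 rad) (distance of short_can from where it was at the start of the episode between 0.025 and 0.04 m and angle between short_can's own z axis and vertical below 0.7 rad).
It fails at once if a standing canister, the eyecup, the filter ring, the lens dish or the loupe is shifted by more than 12 mm or lifted (distance of any of stand0, stand1, stand2, eyecup, filter_ring, lens_dish, loupe from where it was at the start of the episode above 0.012 m).
It also fails if it takes over 56 s, if anything falls off the work surface, if the arm or the gripper's body presses on something with over 40 N, if the wrist force passes 120 N, or if a joint passes its speed limit or range.

## Robot

A 6-joint arm with a two-finger parallel gripper is mounted at the origin on the work surface. World frame = base frame: x ahead of the robot, y to its left, z up, the work surface at z = 0. Lengths are in m, angles in rad, forces in N, time in s.
With the tool pointing down it reaches from about 0.325 to 0.85 m from the base axis. Payload 4.4 kg.
Tool frame: the origin (TCP) lies at the very end of the fingers, on their centre line; the grasp point (between the pads) lies manip.tcp_to_grasp behind it (manip.tcp_to_grasp is the distance from the TCP to the grasp point, in m); x points along the fingers, y is the direction in which the jaws open and shut, and the axes are right-handed (so a half turn about x gives the same grasp; the last joint's range is limited). The gripper opens to 94 mm and grips with 3 to 60 N. Pads are 16 mm wide; open, the fingers measure 119 mm over their backs; the gripper's body (75 mm by 177 mm) begins 78 mm behind the grasp point.
Start: joints at [0.958, 0.207, 1.542, -0, 1.393, -0.15], TCP at [0.257, 0.515, 0.205] pointing down, gripper open.
Joint ranges: [-2.73, 2.73], [-0.86, 2.22], [0.23, 2.46], [-1.11, 4.25], [0.08, 2.63], [-2.82, 2.82]. Speed limits (rad/s): [2.79, 2.79, 3.14, 3.14, 3.14, 3.14].

## Interface

Orientations are given as a unit quaternion [w, x, y, z].
In Python, from bench import manip, camera, camera_model, order, spot_in, silhouettes, landmark_of gives the robot as it stands.
- The arm moves only by the shell command python3 -m crank 'ROWS'. ROWS is JSON, a list of rows, each an object with "angular": the turn, a rotation vector about the tool's x, y, z in degrees, a list of three; "delta_pos": the shift along the tool's x, y, z in cm, a list of three; "jaw": the opening in per cent of the stroke, from 0 (shut) to 100 (fully open). In form: [{"angular": [rx, ry, rz], "delta_pos": [x, y, z], "jaw": jaw}, ...]. A call has 1 to 8 rows; each row shifts and turns the commanded pose from where the row before left it, along the tool's axes as they then stand; what a row does not reach is not made up. A row lasts 1/12 s, in which the tool goes at most 41.7 mm and 7.16 degrees, less where a joint would pass 70% of its speed; a pose out of reach is approached as far as the arm can. A call with a gripper value outside its range is refused whole. The fingers move at their own pace and stop on an object; the grip force is fixed at half the most. Time passes only in rows, so rows that do not move let the fingers close. It gives the time, the measured TCP pose, the force and the opening at its end, in the units of the state.
- manip.read_state(): the state, without advancing time (a new reading comes with each control period).
- camera(name): name is "scene" or "side" or "wrist"; returns (picture, depth): 400x640x3 uint8, blue, green, red; 400x640 float32, m along the optical axis (not along the pixel's ray), 0 where there is no reading.
- camera_model(name): a dict with "vertical_fov" (degrees; the focal length in pixels is half the picture's height over the tangent of half this angle, whatever the lens; pixels are square), "cx", "cy" (the principal point, pixels), "eye" and "attitude" of the camera in the world; the wrist camera has in their place "T_tool_cam" (4x4, takes a point from camera to tool coordinates, whose origin is the TCP and whose axes are the tool frame's). Camera axes: x right, y down, z forward; pixel columns grow to the right and rows downward; lengths in m; the calibration is good to about 2 mm. The wrist camera is an equidistant fisheye: a pixel r from the principal point sees the ray r / f radians off the axis. A picture is of the moment at which its call begins: read the wrist's pose just before it. camera_model takes no time and is no camera call.
- order.finish_job(): hands the job in, once; it reports no verdict.
Trained networks look in the newest picture that a camera, given by its name, has taken for a name from the list of things; names that differ only in an ending like _2 or _b are one class to them, and where a whole thing is asked for, a point or a joint stands for the part that bears it (a point fixed in the world has none). Each returns a list of dicts, best first, with "p" (0 to 1); they miss things now and then, are a little off and sometimes report something else, mostly with a low value. They report only what shows in the picture. A call takes as long as a camera call.
- spot_in(camera, target): "extent" ([centre column, centre row, width, height] in pixels, round what is visible of it).
- silhouettes(camera, target): "pixels" (400x640 bool, what is visible of it) and "extent" ([centre column, centre row, width, height] in pixels, round what is visible of it).
- landmark_of(camera, target): "at" ([column, row] in pixels: a listed point, or the origin of a listed thing).
The state is a dict: "t": time; "joint_positions": joint angles; "dq": joint speeds; "joint_torque": joint torques, N m; "eef_pos": TCP position; "tcp_rot": TCP orientation; "ft_force": force on the tool from outside, world axes, zero at the start; "wrist_torque": the same for the moment, N m; "grip_width": opening from 0.0 (shut) to 1.0 (fully open).
Only numpy, scipy, OpenCV 4.12 (cv2) and the standard library are available. Lean on these libraries where they do the work, as an engineer would, in place of code of your own. Each camera call takes 0.05 s, during which the arm holds its last target.

## Working session

There is one attempt and no reset: what is moved stays moved. The work goes in short steps, Python scripts to look and compute and a shell command to move; the robot and the scene stay as the last step left them, time stands still between calls to the robot, and variables do not carry over. Pictures are saved under pics/ and viewed, and the job is handed in when it is done.

```bash
ls; mkdir -p pics; cat > h.py <<'E'
import numpy as np, cv2
from bench import manip, camera, camera_model, order, spot_in, silhouettes, landmark_of
from scipy.spatial.transform import Rotation as R
def Rq(q): return R.from_quat([q[1],q[2],q[3],q[0]]).as_matrix()
E
python3 - <<'E'
from h import *
s=manip.read_state(); print(s['t'],s['eef_pos'],s['tcp_rot'],s['grip_width'],manip.tcp_to_grasp)
print(Rq(s['tcp_rot']).round(3))
for n in ("scene","side","wrist"):
    m=camera_model(n); print(n,m)
for n in ("scene","side"):
    p,d=camera(n); cv2.imwrite(f"pics/{n}0.png",p); np.save(f"{n}_d.npy",d)
    for t in ("long_can","short_can"):
        for r in silhouettes(n,t)[:3]: print(n,t,r['p'],r['extent'])
    print(n,'line',[(r['p'],r['at']) for r in landmark_of(n,"line")[:2]])
E
```

```text
pics
0.0 [0.25628496 0.513835   0.20429384] [ 0.6879594   0.16145539  0.68854907 -0.16292395] 0.9985862984467883 0.0188
[[-0.001  0.447  0.895]
 [-0.002  0.895 -0.447]
 [-1.    -0.002 -0.   ]]
scene {'vertical_fov': 45.21302330649465, 'cx': 323.50385079663545, 'cy': 201.0283348632397, 'eye': array([1.05888458, 0.33812485, 0.99796064]), 'attitude': array([-0.14172763,  0.52563787,  0.80956073, -0.21961225])}
side {'vertical_fov': 50.05117927657993, 'cx': 319.2431528573825, 'cy': 203.7311217043419, 'eye': array([ 0.06863374, -0.4467379 ,  0.58698067]), 'attitude': array([-0.41210022,  0.84338072, -0.30599939,  0.15889224])}
wrist {'vertical_fov': 65.70646984690485, 'cx': 318.6340396521258, 'cy': 197.02853661713758, 'T_tool_cam': array([[-1.37165958e-04, -2.31844538e-01,  9.72752842e-01,
        -1.78876422e-01],
       [ 9.99998301e-01,  1.75621809e-03,  5.59582326e-04,
        -1.72267707e-04],
       [-1.83810224e-03,  9.72751266e-01,  2.31843904e-01,
        -6.68463179e-02],
       [ 0.00000000e+00,  0.00000000e+00,  0.00000000e+00,
         1.00000000e+00]])}
scene long_can 0.63 [308.4, 169.8, 29.5, 20.5]
scene short_can 0.92 [246.1, 193.0, 29.5, 17.2]
scene short_can 0.73 [194.4, 179.4, 16.6, 24.0]
scene short_can 0.37 [226.9, 128.9, 16.4, 26.9]
scene line [(0.74, [275.1, 181.0])]
side long_can 0.83 [314.8, 238.6, 31.7, 34.5]
side short_can 0.89 [401.1, 237.8, 33.0, 29.4]
side line [(0.88, [358.4, 246.6])]
```

View pics/scene0.png

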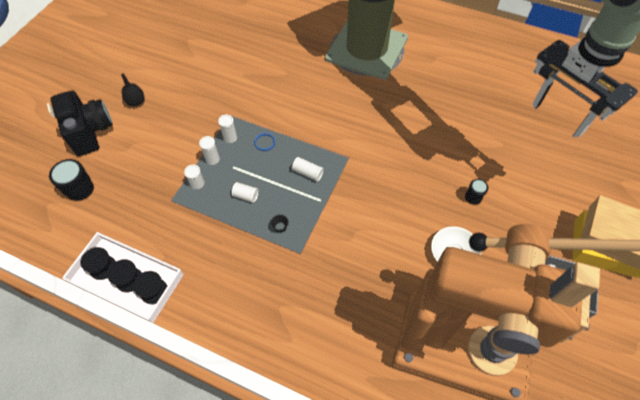

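View pics/side0.png

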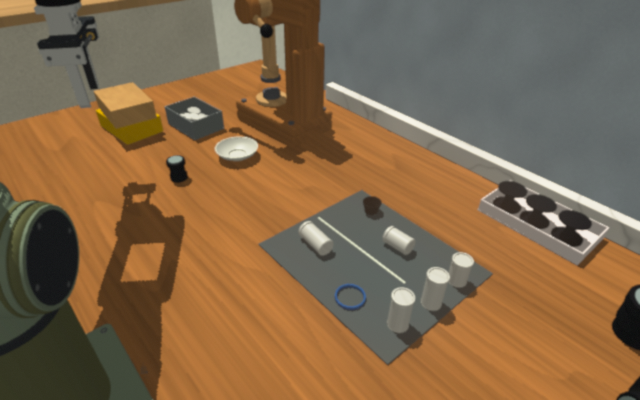

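The scene view shows the mat with the line running from (234,168) to (320,199). The long can is at (308,170) and the short one at (246,193). The eyecup is at (280,223), the ring at (264,142), and three canisters stand at the left end. Next I work out world positions.

```bash
cat >> h.py <<'E'
def ray(m,u,v):
    f=200/np.tan(np.radians(m['vertical_fov'])/2)
    return Rq(m['attitude'])@np.array([(u-m['cx'])/f,(v-m['cy'])/f,1.0])
def plane(n,u,v,z):
    m=camera_model(n); r=ray(m,u,v); return m['eye']+r*(z-m['eye'][2])/r[2]
def proj(n,P):
    m=camera_model(n); f=200/np.tan(np.radians(m['vertical_fov'])/2)
    c=Rq(m['attitude']).T@(np.asarray(P)-m['eye']); return c[:2]/c[2]*f+[m['cx'],m['cy']]
def cloud(n,d):
    m=camera_model(n); f=200/np.tan(np.radians(m['vertical_fov'])/2)
    v,u=np.mgrid[:400,:640]
    c=np.stack([(u-m['cx'])/f*d,(v-m['cy'])/f*d,d],-1)
    return c@Rq(m['attitude']).T+m['eye']
E
python3 - <<'E'
from h import *
for n,ends in (("scene",[(234,168),(320,199)]),("side",[(319,218),(405,282)])):
    print(n,[plane(n,*e,.004).round(4) for e in ends])
    p=cv2.imread(f"pics/{n}0.png"); d=np.load(f"{n}_d.npy"); C=cloud(n,d)
    # line pixels
    a,b=map(np.array,ends)
    v,u=np.mgrid[:400,:640]; t=(b-a)/np.linalg.norm(b-a)
    dist=abs((u-a[0])*t[1]-(v-a[1])*t[0]); al=(u-a[0])*t[0]+(v-a[1])*t[1]
    g=p.min(2); M=(dist<4)&(al>-4)&(al<np.linalg.norm(b-a)+4)&(g>110)
    pts=np.array([plane(n,x,y,.004)[:2] for y,x in np.argwhere(M)])
    w=g[M].astype(float)-60
    c=np.average(pts,axis=0,weights=w); _,_,V=np.linalg.svd(pts-c); s=(pts-c)@V[0]
    mid=c+V[0]*(s.min()+s.max())/2
    print('line',mid.round(4),V[0].round(4),s.max()-s.min())
    print('depth z line', np.median(C[M],axis=0).round(4))
    for t in ("long_can","short_can"):
        camera(n) if t=="long_can" else 0
        S=silhouettes(n,t)[0]['pixels']; 
        P=C[S&(d>0)]; P=P[P[:,2]>.012]
        q=P[:,:2]; cc=q.mean(0); _,_,V2=np.linalg.svd(q-cc); s2=(q-cc)@V2[0]
        # surface-centroid by pixels
        uv=np.argwhere(S).mean(0)
        print(t,S.sum(),'depth mean',P.mean(0).round(4),'zmax',P[:,2].max().round(4),'dir',V2[0].round(3),s2.min(),s2.max(),'px@22mm',plane(n,uv[1],uv[0],.022).round(4))
        lm=landmark_of(n,t)
        if lm: print('  lm',lm[0]['p'],plane(n,*lm[0]['at'],.022).round(4))
    for t in ("stand0","stand1","stand2","eyecup","filter_ring"):
        lm=landmark_of(n,t); print(t,[(r['p'],plane(n,*r['at'],.004).round(3)) for r in lm[:3]])
E
```

```text
scene [array([ 0.5325, -0.1429,  0.004 ]), array([0.5272, 0.0903, 0.004 ])]
line [ 0.5301 -0.0275] [-0.0116  0.9999] 0.2533752619828515
depth z line [ 0.53   -0.0215  0.0041]
long_can 405 depth mean [0.4782 0.034  0.0338] zmax 0.0445 dir [0.032 1.   ] -0.03886538318781571 0.032333590741953855 px@22mm [0.4714 0.0314 0.022 ]
  lm 0.75 [0.4687 0.0256 0.022 ]
short_can 363 depth mean [ 0.5982 -0.0725  0.0328] zmax 0.0432 dir [-0.197  0.98 ] -0.029497054572906342 0.025230798092156108 px@22mm [ 0.5932 -0.0754  0.022 ]
stand0 [(0.94, array([ 0.53 , -0.198,  0.004])), (0.63, array([ 0.601, -0.204,  0.004])), (0.57, array([ 0.448, -0.21 ,  0.004]))]
stand1 [(0.94, array([ 0.53 , -0.198,  0.004])), (0.63, array([ 0.601, -0.204,  0.004])), (0.57, array([ 0.448, -0.21 ,  0.004]))]
stand2 [(0.94, array([ 0.53 , -0.198,  0.004])), (0.63, array([ 0.601, -0.204,  0.004])), (0.57, array([ 0.448, -0.21 ,  0.004]))]
eyecup [(0.72, array([0.646, 0.034, 0.004])), (0.65, array([0.457, 0.033, 0.004]))]
filter_ring [(0.47, array([ 0.432, -0.112,  0.004]))]
side [array([0.5331, 0.087 , 0.004 ]), array([ 0.53
[... 214 characters left out ...]
25175392 0.030492933618712754 px@22mm [0.4741 0.0279 0.022 ]
  lm 0.86 [0.471  0.0259 0.022 ]
short_can 525 depth mean [ 0.5861 -0.0855  0.0323] zmax 0.0433 dir [ 0.159 -0.987] -0.030468820109992793 0.024877179102985283 px@22mm [ 0.5956 -0.0793  0.022 ]
  lm 0.91 [ 0.5987 -0.0765  0.022 ]
stand0 [(0.93, array([ 0.534, -0.207,  0.004])), (0.77, array([ 0.452, -0.208,  0.004]))]
stand1 [(0.93, array([ 0.534, -0.207,  0.004])), (0.77, array([ 0.452, -0.208,  0.004]))]
stand2 [(0.93, array([ 0.534, -0.207,  0.004])), (0.77, array([ 0.452, -0.208,  0.004]))]
eyecup [(0.86, array([0.631, 0.021, 0.004]))]
filter_ring [(0.65, array([ 0.44 , -0.112,  0.004])), (0.44, array([ 0.456, -0.205,  0.004]))]
```

```bash
python3 -m crank '[{"angular":[-6.8,0,0],"delta_pos":[0,0,0],"jaw":28},{"angular":[-6.8,0,0],"delta_pos":[0,0,0],"jaw":28},{"angular":[-6.8,0,0],"delta_pos":[0,0,0],"jaw":28},{"angular":[-6.8,0,0],"delta_pos":[0,0,0],"jaw":28},{"angular":[0,0,0],"delta_pos":[0,0,0],"jaw":28}]'; python3 -c "
from h import *
s=manip.read_state();print(Rq(s['tcp_rot']).round(4),s['eef_pos'],s['grip_width'])"
```

```text
t: 1.82
eef_pos: [0.2567, 0.5145, 0.2054]
tcp_rot: [0.707, -0.005, 0.707, 0.005]
ft_force: [0.3, -0.4, 0.1]
grip_width: 0.687
[[-0.000e+00 -1.380e-02  9.999e-01]
 [-1.000e-04  9.999e-01  1.380e-02]
 [-1.000e+00 -1.000e-04 -0.000e+00]] [0.25671924 0.5144788  0.20544885] 0.6873234207812438
```

```bash
python3 -m crank '[{"angular":[0,0,0],"delta_pos":[0,-3.5,1.1],"jaw":28},{"angular":[0,0,0],"delta_pos":[0,-3.5,1.1],"jaw":28},{"angular":[0,0,0],"delta_pos":[0,-3.5,1.1],"jaw":28},{"angular":[0,0,0],"delta_pos":[0,-3.5,1.1],"jaw":28},{"angular":[0,0,0],"delta_pos":[0,-3.5,1.1],"jaw":28},{"angular":[0,0,0],"delta_pos":[0,-3.5,1.1],"jaw":28},{"angular":[0,0,0],"delta_pos":[0,-3.5,1.1],"jaw":28}]'
python3 -m crank '[{"angular":[0,0,0],"delta_pos":[0,-3.5,1.1],"jaw":28},{"angular":[0,0,0],"delta_pos":[0,-3.5,1.1],"jaw":28},{"angular":[0,0,0],"delta_pos":[0,-3.5,1.1],"jaw":28},{"angular":[0,0,0],"delta_pos":[0,-3.5,1.1],"jaw":28},{"angular":[0,0,0],"delta_pos":[0,-3.5,1.1],"jaw":28},{"angular":[0,0,0],"delta_pos":[0,-3.5,1.1],"jaw":28},{"angular":[0,0,0],"delta_pos":[0,-3.5,1.1],"jaw":28},{"angular":[0,0,0],"delta_pos":[0,0,0],"jaw":28}]'
cat >> h.py <<'E'
def wplane(u,v,z,s):
    m=camera_model("wrist"); f=200/np.tan(np.radians(m['vertical_fov'])/2)
    dx,dy=u-m['cx'],v-m['cy']; r=np.hypot(dx,dy)+1e-9; th=r/f
    c=np.array([dx/r*np.sin(th),dy/r*np.sin(th),np.cos(th)])
    T=m['T_tool_cam']; W=Rq(s['tcp_rot']); e=W@T[:3,3]+s['eef_pos']; k=W@T[:3,:3]@c
    return e+k*(z-e[2])/k[2]
E
python3 - <<'E'
from h import *
s=manip.read_state(); p,d=camera("wrist"); cv2.imwrite("pics/w1.png",p); print(s['eef_pos'],s['grip_width'])
for t in ("long_can","short_can"):
    for r in silhouettes("wrist",t)[:2]:print(t,r['p'],r['extent'])
    for r in landmark_of("wrist",t)[:1]:print(' lm',r['p'],r['at'],wplane(*r['at'],.022,s).round(4))
for r in landmark_of("wrist","line")[:1]:print(' line',r['p'],r['at'],wplane(*r['at'],.004,s).round(4))
E
```

```text
t: 2.4
eef_pos: [0.3368, 0.2689, 0.2057]
tcp_rot: [0.707, -0.003, 0.707, 0.003]
ft_force: [-0.2, -0.0, -0.4]
grip_width: 0.285
t: 3.07
eef_pos: [0.4185, 0.0209, 0.2061]
tcp_rot: [0.708, -0.002, 0.706, -0.001]
ft_force: [-0.4, -0.3, 0.7]
grip_width: 0.279
[0.41853132 0.0208891  0.20606689] 0.2792040306894289
long_can 0.86 [325.2, 223.6, 57.6, 31.9]
 lm 0.6 [326.5, 223.2] [0.4717 0.0302 0.022 ]
short_can 0.56 [215.2, 189.6, 46.8, 46.8]
 line 0.77 [277.7, 262.4] [ 0.5348 -0.0351  0.004 ]
```

View pics/w1.png

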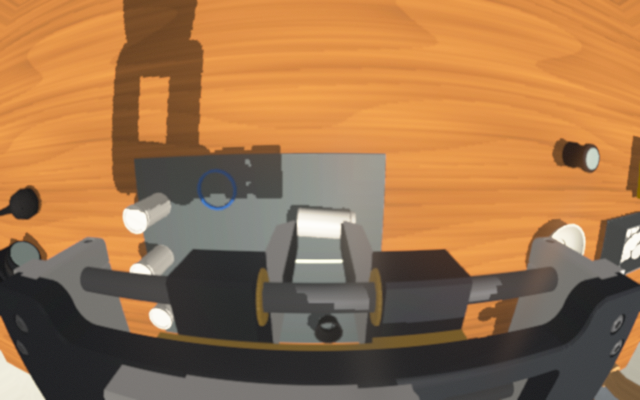

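The wrist view shows the long can at (326,223), centred between the fingers, with the line behind it at about row 262. I'll lower the fingers behind the can.

```bash
python3 -m crank '[{"angular":[0,0,0],"delta_pos":[0,0.7,0.6],"jaw":28},{"angular":[0,0,0],"delta_pos":[3.6,0,0],"jaw":28},{"angular":[0,0,0],"delta_pos":[4,0,0],"jaw":28},{"angular":[0,0,0],"delta_pos":[4,0,0],"jaw":28},{"angular":[0,0,0],"delta_pos":[4,0,0],"jaw":28},{"angular":[0,0,0],"delta_pos":[2.5,0,0],"jaw":28},{"angular":[0,0,0],"delta_pos":[1,0,0],"jaw":28},{"angular":[0,0,0],"delta_pos":[0,0,0],"jaw":28}]'
python3 - <<'E'
from h import *
s=manip.read_state(); print(s['eef_pos'],Rq(s['tcp_rot']).round(4),s['grip_width'])
p,d=camera("scene"); cv2.imwrite("pics/s2.png",cv2.resize(p[110:270,160:400],None,fx=3,fy=3))
p,d=camera("side"); cv2.imwrite("pics/d2.png",cv2.resize(p[170:340,240:500],None,fx=3,fy=3))
E
```

```text
t: 4.03
eef_pos: [0.42, 0.0349, 0.0122]
tcp_rot: [0.705, -0.004, 0.709, 0.005]
ft_force: [-0.4, 0.2, -0.2]
grip_width: 0.28
[0.42001431 0.03487685 0.01216358] [[-5.900e-03 -1.350e-02  9.999e-01]
 [ 9.000e-04  9.999e-01  1.350e-02]
 [-1.000e+00  1.000e-03 -5.900e-03]] 0.27976564880079013
```

View pics/s2.png

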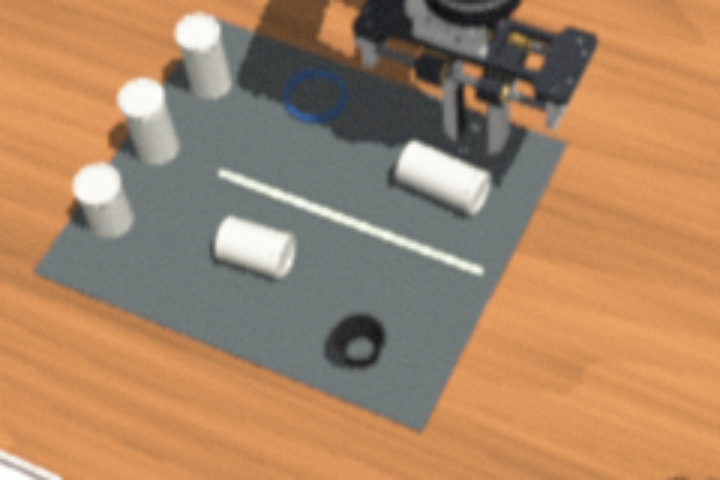

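View pics/d2.png

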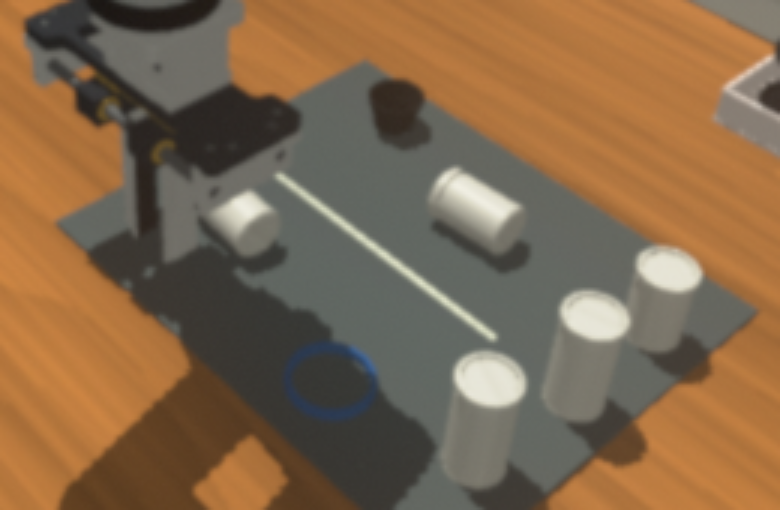

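The fingers are down behind the long can, clear of it and about 6 mm too far +y. I'll correct that and approach slowly.

```bash
python3 -m crank '[{"angular":[0,0,0],"delta_pos":[0,-0.5,0.5],"jaw":28},{"angular":[0,0,0],"delta_pos":[0,0,0.5],"jaw":28},{"angular":[0,0,0],"delta_pos":[0,0,0.4],"jaw":28},{"angular":[0,0,0],"delta_pos":[0,0,0.3],"jaw":28},{"angular":[0,0,0],"delta_pos":[0,0,0.3],"jaw":28},{"angular":[0,0,0],"delta_pos":[0,0,0.3],"jaw":28},{"angular":[0,0,0],"delta_pos":[0,0,0.3],"jaw":28},{"angular":[0,0,0],"delta_pos":[0,0,0.3],"jaw":28}]'
python3 -m crank '[{"angular":[0,0,0],"delta_pos":[0,0,0.3],"jaw":28},{"angular":[0,0,0],"delta_pos":[0,0,0.3],"jaw":28},{"angular":[0,0,0],"delta_pos":[0,0,0.3],"jaw":28},{"angular":[0,0,0],"delta_pos":[0,0,0.3],"jaw":28},{"angular":[0,0,0],"delta_pos":[0,0,0.3],"jaw":28},{"angular":[0,0,0],"delta_pos":[0,0,0.1],"jaw":28},{"angular":[0,0,0],"delta_pos":[0,0,0],"jaw":28},{"angular":[0,0,0],"delta_pos":[0,0,0],"jaw":28}]'
python3 - <<'E'
from h import *
s=manip.read_state(); print(s['eef_pos'],Rq(s['tcp_rot']).round(4)[:,1])
p,d=camera("scene"); cv2.imwrite("pics/s3.png",cv2.resize(p[110:270,160:400],None,fx=3,fy=3))
for n in ("scene","side"):
    if n=="side": p,d=camera("side"); cv2.imwrite("pics/d3.png",cv2.resize(p[170:340,240:500],None,fx=3,fy=3))
    for t in ("long_can",):
        for r in landmark_of(n,t)[:2]:print(n,' lm',r['p'],r['at'],plane(n,*r['at'],.022).round(4))
E
```

```text
t: 4.8
eef_pos: [0.4517, 0.0288, 0.0144]
tcp_rot: [0.707, -0.004, 0.707, 0.004]
ft_force: [-0.4, 0.1, 0.4]
grip_width: 0.283
t: 5.47
eef_pos: [0.4675, 0.029, 0.0144]
tcp_rot: [0.707, -0.004, 0.707, 0.004]
ft_force: [0.0, 0.4, -0.4]
grip_width: 0.284
[0.46749225 0.02899696 0.01440427] [-0.012   0.9999 -0.    ]
scene  lm 0.56 [301.9, 176.1] [0.4958 0.0281 0.022 ]
side  lm 0.61 [327.0, 232.4] [0.502  0.0261 0.022 ]
side  lm 0.42 [457.9, 275.3] [ 0.6071 -0.2096  0.022 ]
```

View pics/s3.png

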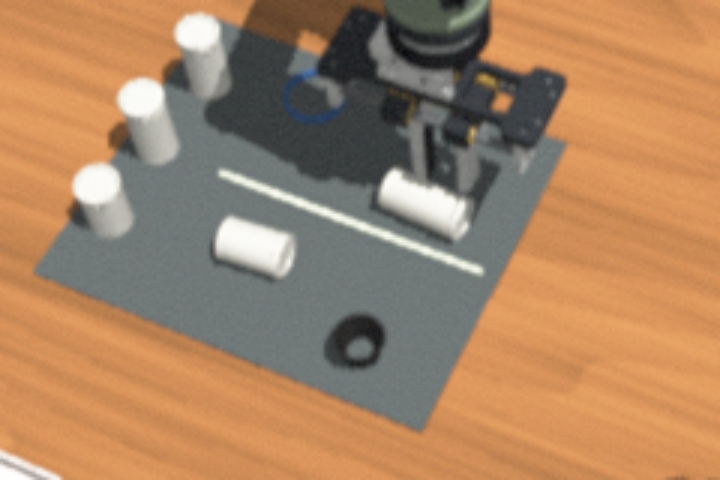

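View pics/d3.png

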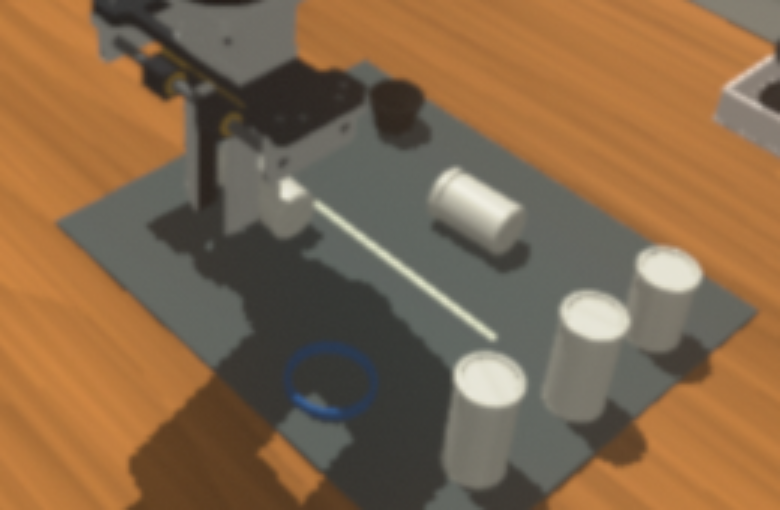

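The can has rolled about 26 mm and is aligned with the line. I continue slowly.

```bash
python3 -m crank '[{"angular":[0,0,0],"delta_pos":[0,0,0.2],"jaw":28},{"angular":[0,0,0],"delta_pos":[0,0,0.3],"jaw":28},{"angular":[0,0,0],"delta_pos":[0,0,0.3],"jaw":28},{"angular":[0,0,0],"delta_pos":[0,0,0.3],"jaw":28},{"angular":[0,0,0],"delta_pos":[0,0,0.3],"jaw":28},{"angular":[0,0,0],"delta_pos":[0,0,0.3],"jaw":28},{"angular":[0,0,0],"delta_pos":[0,0,0.3],"jaw":28},{"angular":[0,0,0],"delta_pos":[0,0,0.2],"jaw":28}]'
python3 -m crank '[{"angular":[0,0,0],"delta_pos":[0,0,0.2],"jaw":28},{"angular":[0,0,0],"delta_pos":[0,0,0.1],"jaw":28},{"angular":[0,0,0],"delta_pos":[0,0,0.1],"jaw":28},{"angular":[0,0,0],"delta_pos":[0,0,0],"jaw":28},{"angular":[0,0,0],"delta_pos":[0,0,0],"jaw":28}]'
cat > look.py <<'E'
from h import *
import sys
k=sys.argv[1]; ts=sys.argv[2:]
s=manip.read_state(); print(s['eef_pos'],Rq(s['tcp_rot']).round(4)[:,1])
for n,(y0,y1,x0,x1) in (("scene",(140,240,200,350)),("side",(190,310,270,450))):
    p,d=camera(n); np.save(f"{n}_d.npy",d); cv2.imwrite(f"{n}_last.png",p)
    cv2.imwrite(f"pics/{n}{k}.png",cv2.resize(p[y0:y1,x0:x1],None,fx=4.4,fy=4.4,interpolation=cv2.INTER_CUBIC))
    C=cloud(n,d)
    for t in ts:
        for r in landmark_of(n,t)[:1]:print(n,t,'lm',r['p'],r['at'],plane(n,*r['at'],.022).round(4))
        for r in silhouettes(n,t)[:1]:
            S=r['pixels']; uv=np.argwhere(S).mean(0)
            P=C[S&(d>0)]; P=P[P[:,2]>.038]
            print('   sil',r['p'],S.sum(),r['extent'],plane(n,uv[1],uv[0],.022).round(4),'top pts',len(P),P.mean(0).round(4))
E
python3 look.py 4 long_can
```

```text
t: 6.33
eef_pos: [0.4901, 0.0292, 0.0145]
tcp_rot: [0.707, -0.004, 0.707, 0.004]
ft_force: [-0.5, -0.2, -1.2]
grip_width: 0.279
t: 6.75
eef_pos: [0.4934, 0.0293, 0.0144]
tcp_rot: [0.707, -0.004, 0.707, 0.004]
ft_force: [-0.1, -0.5, 0.5]
grip_width: 0.277
[0.49342048 0.02929595 0.01441041] [-0.0119  0.9999 -0.    ]
   sil 0.92 429 [301.0, 184.6, 31.7, 24.3] [0.5224 0.0289 0.022 ] top pts 123 [0.5244 0.0311 0.0396]
side long_can lm 0.91 [335.4, 230.1] [0.5196 0.0206 0.022 ]
   sil 0.6 281 [337.2, 229.6, 30.4, 28.9] [0.5255 0.008  0.022 ] top pts 80 [0.5202 0.001  0.0401]
```

View pics/scene4.png

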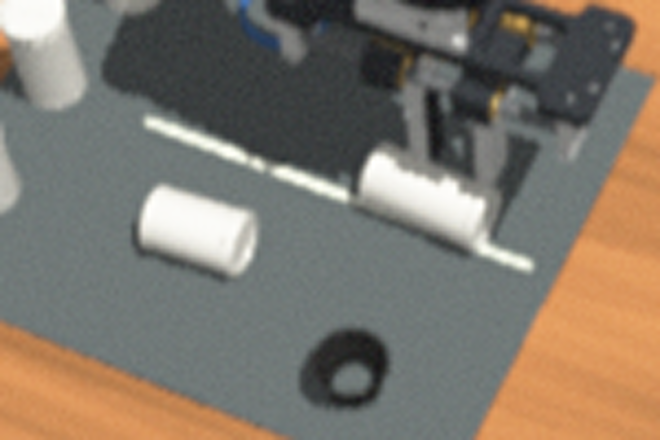

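View pics/side4.png

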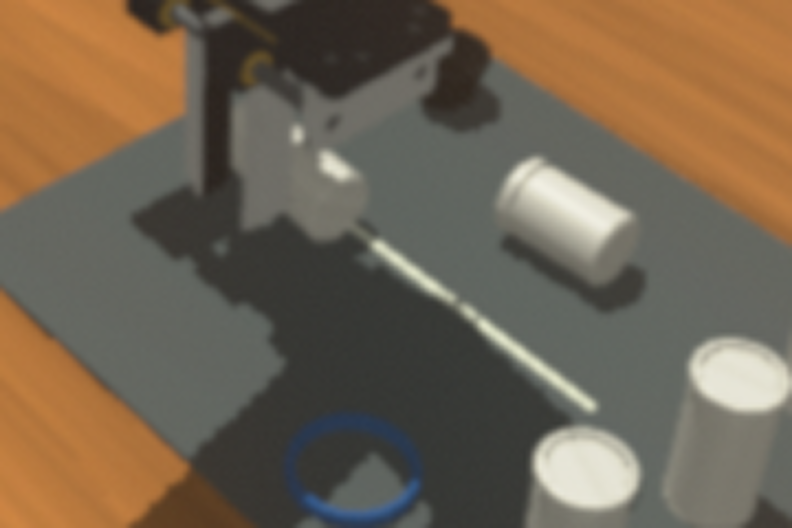

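The long can sits about 10 mm short of the line. One more gentle 10 mm push, then I back off and measure.

```bash
python3 -m crank '[{"angular":[0,0,0],"delta_pos":[0,0,0.2],"jaw":28},{"angular":[0,0,0],"delta_pos":[0,0,0.2],"jaw":28},{"angular":[0,0,0],"delta_pos":[0,0,0.2],"jaw":28},{"angular":[0,0,0],"delta_pos":[0,0,0.2],"jaw":28},{"angular":[0,0,0],"delta_pos":[0,0,0.2],"jaw":28},{"angular":[0,0,0],"delta_pos":[0,0,0],"jaw":28},{"angular":[0,0,0],"delta_pos":[0,0,0],"jaw":28}]'
python3 -m crank '[{"angular":[0,0,0],"delta_pos":[0,0,-1],"jaw":28},{"angular":[0,0,0],"delta_pos":[0,0,-2],"jaw":28},{"angular":[0,0,0],"delta_pos":[0,0,-3],"jaw":28},{"angular":[0,0,0],"delta_pos":[-3,0,-2],"jaw":28},{"angular":[0,0,0],"delta_pos":[-4,0,-2],"jaw":28},{"angular":[0,0,0],"delta_pos":[-4,0,0],"jaw":28},{"angular":[0,0,0],"delta_pos":[0,0,0],"jaw":28},{"angular":[0,0,0],"delta_pos":[0,0,0],"jaw":28}]'
python3 look.py 5 long_can short_can
```

```text
t: 7.63
eef_pos: [0.5037, 0.0294, 0.0145]
tcp_rot: [0.707, -0.004, 0.707, 0.004]
ft_force: [0.2, -0.2, -0.3]
grip_width: 0.278
t: 8.3
eef_pos: [0.4063, 0.028, 0.1242]
tcp_rot: [0.709, -0.005, 0.705, 0.004]
ft_force: [0.2, 0.1, -0.6]
grip_width: 0.277
[0.40633135 0.0279983  0.1242101 ] [-0.012   0.9999 -0.0011]
scene long_can lm 0.65 [295.6, 187.0] [0.5301 0.0277 0.022 ]
   sil 0.9 482 [297.3, 188.2, 33.0, 27.6] [0.5351 0.0293 0.022 ] top pts 124 [0.536  0.0289 0.0399]
scene short_can lm 0.63 [244.5, 193.1] [ 0.5949 -0.0759  0.022 ]
   sil 0.62 391 [245.3, 192.6, 25.7, 20.2] [ 0.593 -0.077  0.022] top pts 91 [ 0.5947 -0.0749  0.0396]
side long_can lm 0.59 [337.7, 225.1] [0.5336 0.0291 0.022 ]
   sil 0.72 614 [340.0, 224.9, 33.7, 37.0] [0.537  0.0229 0.022 ] top pts 208 [0.5341 0.0209 0.0401]
side short_can lm 0.71 [399.9, 237.3] [ 0.6037 -0.076   0.022 ]
   sil 0.84 554 [401.7, 240.8, 29.0, 31.1] [ 0.5968 -0.0794  0.022 ] top pts 184 [ 0.5923 -0.0819  0.0401]
```

View pics/scene5.png

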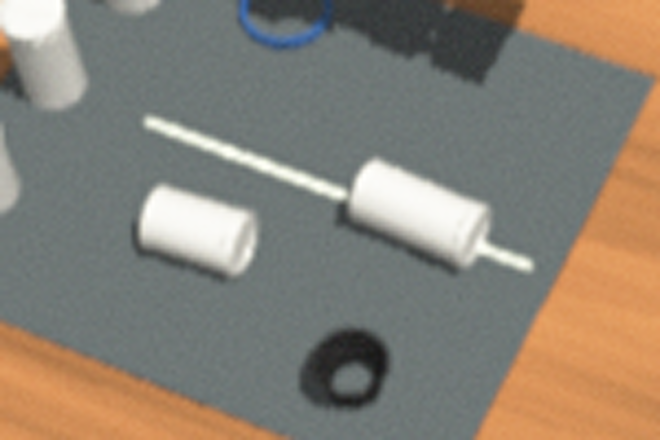

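View pics/side5.png

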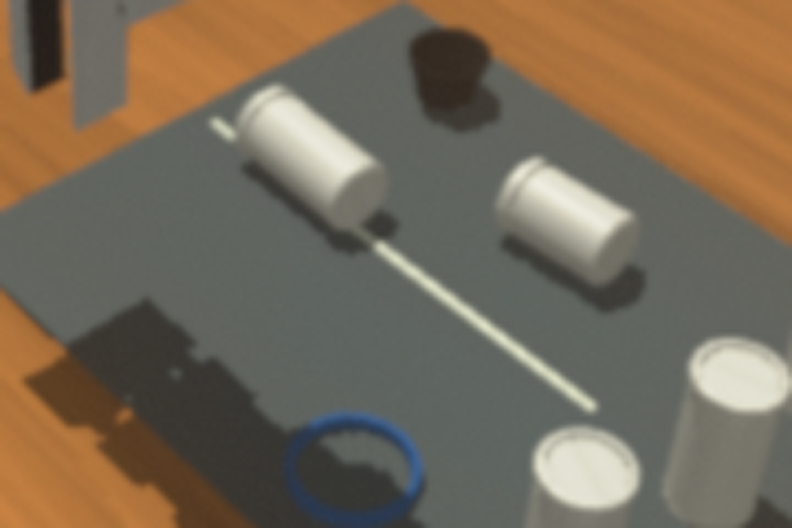

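The long can looks right over the line in both views. To get its offset from the line, I'll fit a projected cylinder outline in each camera and compare it with the line fitted in the same picture.

```bash
cat > fit.py <<'E'
from h import *
from scipy.optimize import minimize
def hullmask(n,x,y,a,L,up=4,box=None):
    # can + z=22 mm
    th=np.linspace(0,2*np.pi,40); ax=np.array([-np.sin(a),np.cos(a),0]); pr=np.array([np.cos(a),np.sin(a),0])
    P=[np.array([x,y,.022])+e*L/2*ax+.018*(np.cos(t)*pr+np.sin(t)*np.array([0,0,1])) for e in(-1,1) for t in th]
    uv=np.array([proj(n,p) for p in P])-box[:2]
    M=np.zeros(((box[3]-box[1])*up,(box[2]-box[0])*up),np.uint8)
    h=cv2.convexHull(((uv+.5)*up*16).astype(np.int32)); cv2.fillPoly(M,[h],255,shift=4)
    return cv2.resize(M,(box[2]-box[0],box[3]-box[1]),interpolation=cv2.INTER_AREA)/255.
def fit(n,img,x,y,L,a0=0):
    c=proj(n,[x,y,.022]).astype(int); box=np.array([c[0]-26,c[1]-26,c[0]+26,c[1]+26])
    g=img[box[1]:box[3],box[0]:box[2]].astype(float).mean(2)
    def cost(v):
        m=hullmask(n,*(v*[1,1,1]),L,box=box); w=cv2.dilate((m>0).astype(np.uint8),np.ones((9,9)))>0
        # two-class contrast with the mat ~ robust
        i=g[m>.95]; fg=np.median(i) if len(i) else 200; o=g[w&(m<.02)]; bg=np.median(o)
        r=np.clip((g-bg)/(fg-bg),0,1.0)-m
        return (np.abs(r)[w]).sum()
    best=None
    for aa in (a0-.1,a0,a0+.1):
        q=minimize(cost,[x,y,aa],method='Nelder-Mead',options=dict(initial_simplex=np.array([[x,y,aa],[x+.006,y,aa],[x,y+.006,aa],[x,y,aa+.08]]),xatol=1e-4,fatol=.05))
        if best is None or q.fun<best.fun: best=q
    return best
def linefit(n,img,x0=.532):
    # sub-pixel: for sampled y, brightness-weighted x across the line
    g=img.astype(float).mean(2).astype(np.float32); out=[]
    for y in np.linspace(-.14,.085,60):
        xs=np.arange(x0-.012,x0+.012,.0004); uv=np.array([proj(n,[x,y,.004]) for x in xs],np.float32)
        v=cv2.remap(g,uv[:,:1],uv[:,1:],cv2.INTER_LINEAR).ravel(); b=np.median(v); 
        w=np.clip(v-b-25,0,None)
        if w.sum()>100: out.append((y,(w*xs).sum()/w.sum()))
    return np.array(out)
E
cat > run.py <<'E'
from fit import *
import sys
for n in("scene","side"):
    ref=cv2.imread(f"pics/{n}0.png"); o=linefit(n,ref); o=o[np.abs(o[:,1]-np.median(o[:,1]))<.004]
    k=np.polyfit(o[:,0],o[:,1],1); print(n,'line slope',k[0].round(4),'x@-.03',np.polyval(k,-.03).round(4),'rms',np.std(o[:,1]-np.polyval(k,o[:,0])).round(4))
    img=cv2.imread(f"{n}_last.png")
    for t,x,y,L in(("long",float(sys.argv[1]),.028,.070),("short",float(sys.argv[2]),-.077,.054)):
        q=fit(n,img,x,y,L); v=q.x
        print('  ',t,v.round(4),'cost',round(q.fun,1),'across %.4f'%(v[0]-np.polyval(k,v[1])),'skew %.3f'%(v[2]+k[0]))
E
python3 run.py .532 .595
```

```text
Traceback (most recent call last):
  File "run.py", line 4, in <module>
    ref=cv2.imread(f"pics/{n}0.png"); o=linefit(n,ref); o=o[np.abs(o[:,1]-np.median(o[:,1]))<.004]
                                        ~~~~~~~^^^^^^^
  File "fit.py", line 29, in linefit
    xs=np.arange(x0-.012,x0+.012,.0004); uv=np.array([proj(n,[x,y,.004]) for x in xs],np.float32)
                                                      ~~~~^^^^^^^^^^^^^^
  File "h.py", line 11, in proj
    m=camera_model(n); f=200/np.tan(np.radians(m['vertical_fov'])/2)
ValueError: time passes only in moves, steps and waits
```

```bash
python3 - <<'E'
s=open('h.py').read()
s=s.replace("def Rq(q)","import functools\ncamera_model=functools.lru_cache(None)(camera_model)\ndef Rq(q)",1)
open('h.py','w').write(s)
E
python3 run.py .532 .595
```

```text
scene line slope -0.0039 x@-.03 0.5303 rms 0.0001
   long [ 0.5317  0.0271 -0.0568] cost 122.8 across 0.0016 skew -0.061
   short [ 0.5894 -0.078   0.0588] cost 78.5 across 0.0589 skew 0.055
side line slope -0.0045 x@-.03 0.5341 rms 0.0001
   long [ 0.5396  0.0277 -0.1444] cost 230.6 across 0.0058 skew -0.149
   short [ 0.6001 -0.0753  0.0957] cost 186.1 across 0.0658 skew 0.091
```

```bash
cat > ov.py <<'E'
from fit import *
import sys
# args: out then triplets n x y a L
def overlay(n,fn,cans,k,out):
    img=cv2.imread(fn); c=proj(n,[cans[0][0],cans[0][1],.022]).astype(int)
    x0,y0=c[0]-33,c[1]-25; up=12
    im=cv2.resize(img[y0:y0+50,x0:x0+66],None,fx=up,fy=up,interpolation=cv2.INTER_CUBIC)
    T=lambda P:((np.array([proj(n,p) for p in P])-[x0,y0]+.5)*up).astype(np.int32)
    for x,y,a,L in cans:
        th=np.linspace(0,2*np.pi,40); ax=np.array([-np.sin(a),np.cos(a),0]); pr=np.array([np.cos(a),np.sin(a),0])
        for e in(-1,1):
            pts=T([np.array([x,y,.022])+e*L/2*ax+.018*(np.cos(t)*pr+np.sin(t)*np.array([0,0,1])) for t in th]); cv2.polylines(im,[pts],True,(0,0,255) if e<0 else (0,160,0),1)
        for s in(-1,1):
            pass
        h=T([np.array([x,y,.022])+e*L/2*ax+.018*(np.cos(t)*pr+np.sin(t)*np.array([0,0,1])) for e in(-1,1) for t in th]); cv2.polylines(im,[cv2.convexHull(h)],True,(255,0,0),1)
    ln=T([[np.polyval(k,y),y,.004] for y in(-.15,.09)]); cv2.line(im,ln[0].tolist(),ln[1].tolist(),(255,0,255),1)
    cv2.imwrite(out,im)
K={"scene":np.array([-.0039,.5303-.0039*.03]),"side":np.array([-.0045,.5341-.0045*.03])}
if __name__=="__main__":
    for n in K:
        y=.028; overlay(n,f"{n}_last.png",[(np.polyval(K[n],y),y,.004,.07)],K[n],f"pics/ov_{n}_{sys.argv[1]}.png")
E
python3 ov.py a
```

```text
(no output)
```

View pics/ov_scene_a.png

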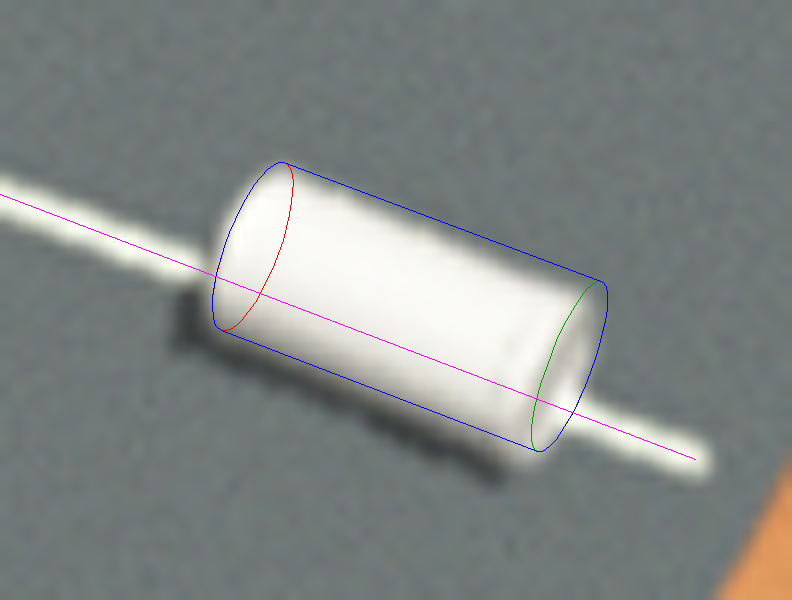

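View pics/ov_side_a.png

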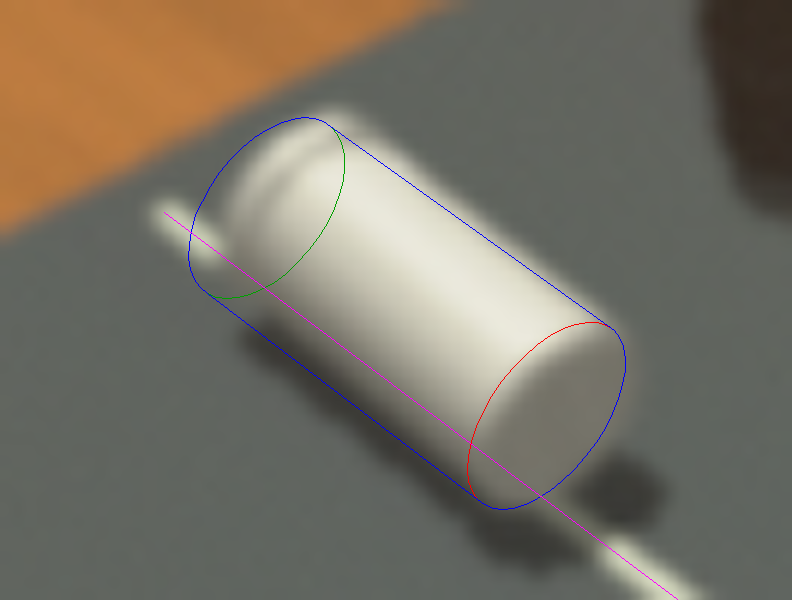

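```bash
cat > run2.py <<'E'
from fit import *
import sys
def edges(n,img,x,y,a,L,z=.022):
    # sub-pixel lateral silhouette edges: sample mid 70% of the length, search across the image normal
    g=img.astype(np.float32).mean(2)
    def model(v):  # silhouette lines left/right at stations
        x,y,a=v; ax=np.array([-np.sin(a),np.cos(a),0]); pr=np.array([np.cos(a),np.sin(a),0])
        e=camera_model(n)['eye']; c=np.array([x,y,z]); w=e-c; w2=np.array([w@pr,w[2]]); D=np.hypot(*w2); ph=np.arctan2(w2[1],w2[0]); be=np.arccos(.018/D)
        S=np.linspace(-.3,.3,13)*L
        return [np.array([proj(n,c+s*ax+.018*(np.cos(t)*pr+np.sin(t)*np.array([0,0,1]))) for s in S]) for t in(ph-be,ph+be)]
    v=np.array([x,y,a])
    for it in range(4):
        A=model(v); obs=[]
        nd=A[1].mean(0)-A[0].mean(0)
        t=A[0][-1]-A[0][0]; t/=np.linalg.norm(t); nn=np.array([-t[1],t[0]]); nn*=np.sign(nn@nd)
        res=[]
        for k,sg in((0,-1),(1,1)):
            for p in A[k]:
                d=np.arange(-4,4.01,.1); uv=(p+np.outer(d,nn*sg)).astype(np.float32)
                q=cv2.remap(g,uv[:,:1],uv[:,1:],cv2.INTER_CUBIC).ravel(); gr=np.gradient(cv2.GaussianBlur(q.reshape(-1,1),(1,7),0).ravel())
                w=np.clip(-gr,0,None)*np.exp(-(d/3)**2); j=w.argmax(); s=slice(max(j-6,0),j+7)
                res.append((w[s]*d[s]).sum()/w[s].sum()*sg)
        res=np.array(res)
        # linearise in x,a
        f0=np.concatenate([m@nn for m in model(v)])
        J=np.stack([(np.concatenate([m@nn for m in model(v+dv)])-f0)/dv.sum() for dv in(np.array([.001,0,0]),np.array([0,0,.01]))],1)
        st,*_=np.linalg.lstsq(J,res,rcond=None); v[0]+=st[0]; v[2]+=st[1]
    r0=res-J@st
    return v,r0[:13].mean(),r0[13:].mean(),r0.std()
K={}
for n in("scene","side"):
    o=linefit(n,cv2.imread(f"pics/{n}0.png")); o=o[np.abs(o[:,1]-np.median(o[:,1]))<.004]; K[n]=np.polyfit(o[:,0],o[:,1],1)
    img=cv2.imread(f"{n}_last.png")
    for t,x,y,L in(("long",float(sys.argv[1]),.028,.070),("short",float(sys.argv[2]),-.077,.054)):
        v,a,b,sd=edges(n,img,x,y,-0.,L)
        print(n,t,v.round(4),'res px %.2f %.2f sd %.2f'%(a,b,sd),'across %.4f'%(v[0]-np.polyval(K[n],v[1])),'skew %.3f'%(v[2]+K[n][0]))
E
python3 run2.py .534 .595; cp scene_last.png x.png; for n in scene side; do cp $n"_last.png" keep_$n.png; cp pics/${n}0.png ${n}_last.png; done; echo start; python3 run2.py .472 .595;  for n in scene side; do cp keep_$n.png $n"_last.png"; done
```

```text
scene long [ 0.5329  0.028  -0.0521] res px 0.36 -0.37 sd 0.42 across 0.0028 skew -0.056
scene short [ 0.5911 -0.077   0.0551] res px 0.44 -0.45 sd 0.50 across 0.0606 skew 0.051
side long [ 0.5369  0.028  -0.0515] res px 0.34 -0.33 sd 0.42 across 0.0031 skew -0.056
side short [ 0.5955 -0.077   0.0845] res px 0.22 -0.21 sd 0.31 across 0.0612 skew 0.080
start
scene long [ 0.4699  0.028  -0.0684] res px 0.28 -0.29 sd 0.36 across -0.0602 skew -0.072
scene short [ 0.5912 -0.077   0.0692] res px 0.43 -0.44 sd 0.50 across 0.0607 skew 0.065
side long [ 0.4747  0.028  -0.0645] res px 0.53 -0.52 sd 0.58 across -0.0591 skew -0.069
side short [ 0.5956 -0.077   0.0808] res px 0.24 -0.23 sd 0.33 across 0.0613 skew 0.076
```

Both cameras agree on the long can: 3 mm across and 0.056 rad skew, which is inside tolerance. I leave it and move over to the short can, on its +x side.

```bash
python3 -m crank '[{"angular":[0,0,0],"delta_pos":[0,-1.5,3.4],"jaw":28},{"angular":[0,0,0],"delta_pos":[0,-1.5,3.4],"jaw":28},{"angular":[0,0,0],"delta_pos":[0,-1.5,3.4],"jaw":28},{"angular":[0,0,0],"delta_pos":[0,-1.5,3.4],"jaw":28},{"angular":[0,0,0],"delta_pos":[0,-1.5,3.4],"jaw":28},{"angular":[0,0,0],"delta_pos":[0,-1.5,3.4],"jaw":28},{"angular":[0,0,0],"delta_pos":[0,-1.5,3.4],"jaw":28},{"angular":[0,0,0],"delta_pos":[0,0,0],"jaw":28}]'
python3 -m crank '[{"angular":[0,0,0],"delta_pos":[0,0,0],"jaw":28},{"angular":[0,0,0],"delta_pos":[0,0,0],"jaw":28},{"angular":[0,0,0],"delta_pos":[0,0,0],"jaw":28}]'
```

```text
t: 9.47
eef_pos: [0.6492, -0.0772, 0.1197]
tcp_rot: [0.708, -0.004, 0.706, 0.003]
ft_force: [-0.7, 0.3, 0.5]
grip_width: 0.281
t: 9.72
eef_pos: [0.6427, -0.0731, 0.1214]
tcp_rot: [0.707, -0.004, 0.708, 0.005]
ft_force: [0.2, 0.2, 0.5]
grip_width: 0.278
```

```bash
python3 -m crank '[{"angular":[0,0,0],"delta_pos":[2,-0.4,0.4],"jaw":28},{"angular":[0,0,0],"delta_pos":[3,0,0],"jaw":28},{"angular":[0,0,0],"delta_pos":[3,0,0],"jaw":28},{"angular":[0,0,0],"delta_pos":[1.7,0,0],"jaw":28},{"angular":[0,0,0],"delta_pos":[1,0,0],"jaw":28},{"angular":[0,0,0],"delta_pos":[0,0,0],"jaw":28},{"angular":[0,0,0],"delta_pos":[0,0,0],"jaw":28},{"angular":[0,0,0],"delta_pos":[0,0,0],"jaw":28}]'
python3 look.py 6 short_can
```

```text
t: 10.38
eef_pos: [0.6495, -0.078, 0.017]
tcp_rot: [0.708, -0.005, 0.706, 0.004]
ft_force: [-0.8, 0.0, -0.3]
grip_width: 0.28
[ 0.6495448  -0.07799581  0.01696812] [-1.220e-02  9.999e-01 -9.000e-04]
scene short_can lm 0.53 [245.3, 191.2] [ 0.5895 -0.0767  0.022 ]
side short_can lm 0.73 [401.9, 238.0] [ 0.6052 -0.0799  0.022 ]
   sil 0.55 529 [400.3, 239.6, 31.8, 26.3] [ 0.5966 -0.0791  0.022 ] top pts 183 [ 0.5922 -0.0817  0.0401]
```

View pics/scene6.png

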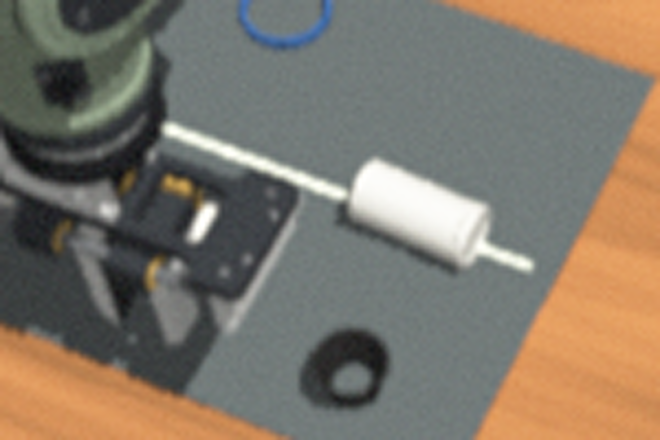

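View pics/side6.png

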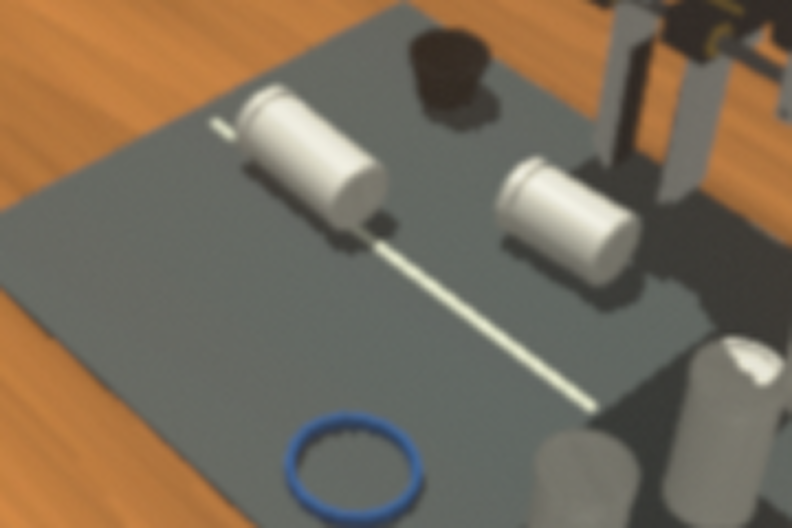

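The fingers are on the +x side of the short can, between the eyecup and the standing canisters and clear of both. Now I push it towards −x.

```bash
python3 -m crank '[{"angular":[0,0,0],"delta_pos":[0.2,0,-0.8],"jaw":28},{"angular":[0,0,0],"delta_pos":[0,0,-0.7],"jaw":28},{"angular":[0,0,0],"delta_pos":[0,0,-0.5],"jaw":28},{"angular":[0,0,0],"delta_pos":[0,0,-0.3],"jaw":28},{"angular":[0,0,0],"delta_pos":[0,0,-0.3],"jaw":28},{"angular":[0,0,0],"delta_pos":[0,0,-0.3],"jaw":28},{"angular":[0,0,0],"delta_pos":[0,0,-0.3],"jaw":28},{"angular":[0,0,0],"delta_pos":[0,0,-0.3],"jaw":28}]'
python3 -m crank '[{"angular":[0,0,0],"delta_pos":[0,0,-0.3],"jaw":28},{"angular":[0,0,0],"delta_pos":[0,0,-0.3],"jaw":28},{"angular":[0,0,0],"delta_pos":[0,0,-0.3],"jaw":28},{"angular":[0,0,0],"delta_pos":[0,0,-0.3],"jaw":28},{"angular":[0,0,0],"delta_pos":[0,0,-0.3],"jaw":28},{"angular":[0,0,0],"delta_pos":[0,0,-0.2],"jaw":28},{"angular":[0,0,0],"delta_pos":[0,0,-0.1],"jaw":28},{"angular":[0,0,0],"delta_pos":[0,0,0],"jaw":28}]'
python3 look.py 7 short_can
```

```text
t: 11.35
eef_pos: [0.6131, -0.0783, 0.0128]
tcp_rot: [0.707, -0.004, 0.707, 0.004]
ft_force: [-0.5, -0.5, 0.5]
grip_width: 0.282
t: 12.02
eef_pos: [0.5949, -0.0785, 0.0127]
tcp_rot: [0.707, -0.004, 0.707, 0.004]
ft_force: [-0.3, -0.0, 0.4]
grip_width: 0.278
[ 0.59490811 -0.07846526  0.01268117] [-1.190e-02  9.999e-01  1.000e-04]
scene short_can lm 0.52 [250.2, 183.4] [ 0.5653 -0.0765  0.022 ]
   sil 0.23 218 [278.6, 225.9, 17.3, 15.1] [0.6316 0.0355 0.022 ] top pts 0 [nan nan nan]
side short_can lm 0.88 [392.5, 246.0] [ 0.5736 -0.0836  0.022 ]
   sil 0.94 564 [391.9, 246.6, 32.2, 29.6] [ 0.5677 -0.0807  0.022 ] top pts 189 [ 0.5637 -0.0826  0.0402]look.py:14: RuntimeWarning: Mean of empty slice.
  print('   sil',r['p'],S.sum(),r['extent'],plane(n,uv[1],uv[0],.022).round(4),'top pts',len(P),P.mean(0).round(4))
  ret = um.true_divide(
```

View pics/side7.png

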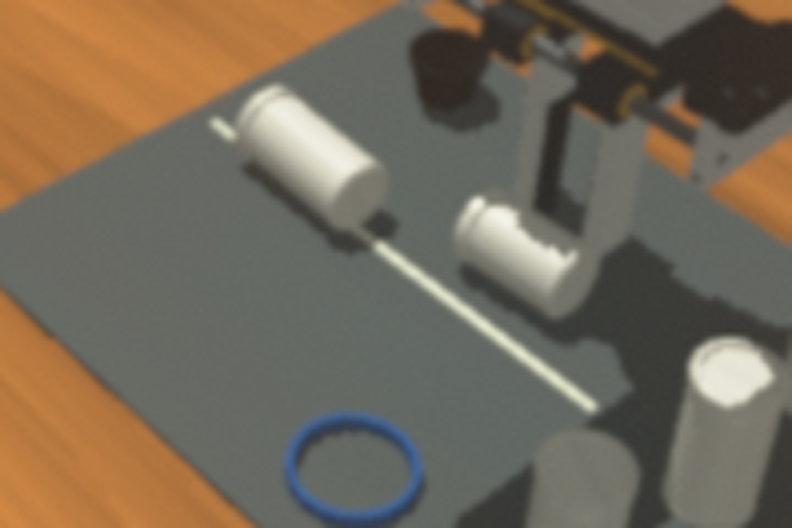

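The short can is rolling well, with about 32 mm left. I push another 24 mm.

```bash
python3 -m crank '[{"angular":[0,0,0],"delta_pos":[0,0,-0.2],"jaw":28},{"angular":[0,0,0],"delta_pos":[0,0,-0.3],"jaw":28},{"angular":[0,0,0],"delta_pos":[0,0,-0.3],"jaw":28},{"angular":[0,0,0],"delta_pos":[0,0,-0.3],"jaw":28},{"angular":[0,0,0],"delta_pos":[0,0,-0.3],"jaw":28},{"angular":[0,0,0],"delta_pos":[0,0,-0.3],"jaw":28},{"angular":[0,0,0],"delta_pos":[0,0,-0.2],"jaw":28},{"angular":[0,0,0],"delta_pos":[0,0,-0.2],"jaw":28}]'
python3 -m crank '[{"angular":[0,0,0],"delta_pos":[0,0,-0.1],"jaw":28},{"angular":[0,0,0],"delta_pos":[0,0,-0.1],"jaw":28},{"angular":[0,0,0],"delta_pos":[0,0,-0.1],"jaw":28},{"angular":[0,0,0],"delta_pos":[0,0,0],"jaw":28},{"angular":[0,0,0],"delta_pos":[0,0,0],"jaw":28}]'
python3 look.py 8 short_can 2>/dev/null; python3 run2.py .534 .542
```

```text
t: 12.98
eef_pos: [0.5739, -0.0788, 0.0128]
tcp_rot: [0.707, -0.004, 0.707, 0.004]
ft_force: [0.9, -0.6, 0.3]
grip_width: 0.282
t: 13.4
eef_pos: [0.5712, -0.0788, 0.0127]
tcp_rot: [0.707, -0.004, 0.707, 0.004]
ft_force: [0.4, 0.3, -1.3]
grip_width: 0.281
[ 0.57122236 -0.07878162  0.01271145] [-0.012   0.9999 -0.    ]
scene short_can lm 0.54 [255.1, 174.4] [ 0.5376 -0.078   0.022 ]
   sil 0.45 223 [276.7, 226.7, 19.8, 15.8] [0.6321 0.0345 0.022 ] top pts 0 [nan nan nan]
side short_can lm 0.68 [382.4, 248.3] [ 0.5538 -0.0756  0.022 ]
   sil 0.6 575 [382.8, 253.8, 31.9, 29.5] [ 0.5454 -0.0817  0.022 ] top pts 198 [ 0.542  -0.0847  0.0401]
scene long [ 0.5327  0.028  -0.0531] res px 0.35 -0.36 sd 0.42 across 0.0026 skew -0.057
scene short [ 0.5478 -0.077  -0.1199] res px 0.66 -0.67 sd 1.43 across 0.0173 skew -0.124
side long [ 0.5369  0.028  -0.049 ] res px 0.35 -0.34 sd 0.42 across 0.0031 skew -0.054
side short [ 0.5401 -0.077   0.1914] res px -0.07 0.07 sd 0.99 across 0.0058 skew 0.187
```

View pics/side8.png

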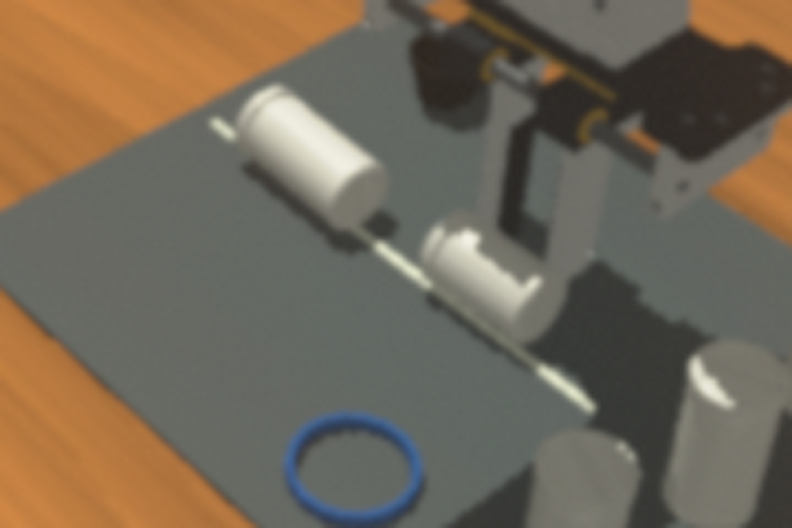

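The shadow and fingers spoil the edge fits here, so I discard them. The silhouette shift puts the short can about 10 mm short of the line. I push 9 mm gently, back off and measure in the clear.

```bash
python3 -m crank '[{"angular":[0,0,0],"delta_pos":[0,0,-0.2],"jaw":28},{"angular":[0,0,0],"delta_pos":[0,0,-0.2],"jaw":28},{"angular":[0,0,0],"delta_pos":[0,0,-0.2],"jaw":28},{"angular":[0,0,0],"delta_pos":[0,0,-0.2],"jaw":28},{"angular":[0,0,0],"delta_pos":[0,0,-0.1],"jaw":28},{"angular":[0,0,0],"delta_pos":[0,0,0],"jaw":28},{"angular":[0,0,0],"delta_pos":[0,0,0],"jaw":28}]'
python3 -m crank '[{"angular":[0,0,0],"delta_pos":[0,0,1],"jaw":28},{"angular":[0,0,0],"delta_pos":[0,0,2],"jaw":28},{"angular":[0,0,0],"delta_pos":[-2,0,3],"jaw":28},{"angular":[0,0,0],"delta_pos":[-4,0,0],"jaw":28},{"angular":[0,0,0],"delta_pos":[-4,0,0],"jaw":28},{"angular":[0,0,0],"delta_pos":[-4,0,0],"jaw":28},{"angular":[0,0,0],"delta_pos":[-4,0,0],"jaw":28},{"angular":[0,0,0],"delta_pos":[-2,0,0],"jaw":28}]'
python3 -m crank '[{"angular":[0,0,0],"delta_pos":[0,4,0],"jaw":28},{"angular":[0,0,0],"delta_pos":[0,4,0],"jaw":28},{"angular":[0,0,0],"delta_pos":[0,4,0],"jaw":28},{"angular":[0,0,0],"delta_pos":[0,4,0],"jaw":28},{"angular":[0,0,0],"delta_pos":[0,4,0],"jaw":28},{"angular":[0,0,0],"delta_pos":[0,4,0],"jaw":28},{"angular":[0,0,0],"delta_pos":[0,4,0],"jaw":28},{"angular":[0,0,0],"delta_pos":[0,0,0],"jaw":28}]'
python3 look.py 9 short_can 2>/dev/null; python3 run2.py .534 .532
```

```text
t: 14.28
eef_pos: [0.5621, -0.0789, 0.0128]
tcp_rot: [0.707, -0.004, 0.707, 0.004]
ft_force: [0.3, -0.5, -0.8]
grip_width: 0.284
t: 14.95
eef_pos: [0.6249, -0.0788, 0.2192]
tcp_rot: [0.71, -0.005, 0.704, 0.003]
ft_force: [0.4, -0.3, 0.9]
grip_width: 0.281
t: 15.62
eef_pos: [0.6176, 0.2094, 0.2126]
tcp_rot: [0.707, -0.005, 0.707, 0.008]
ft_force: [0.3, -0.8, 0.2]
grip_width: 0.277
[0.61755886 0.2093888  0.21261324] [-0.0195  0.9998  0.0039]
scene short_can lm 0.72 [255.9, 171.9] [ 0.5304 -0.0797  0.022 ]
   sil 0.73 314 [256.4, 172.1, 18.4, 20.5] [ 0.5317 -0.0802  0.022 ] top pts 86 [ 0.5343 -0.0784  0.0394]
side short_can lm 0.65 [381.9, 252.9] [ 0.5438 -0.0836  0.022 ]
   sil 0.81 578 [380.2, 256.2, 33.2, 34.2] [ 0.5357 -0.0814  0.022 ] top pts 206 [ 0.5324 -0.0844  0.0401]
scene long [ 0.5334  0.028  -0.0214] res px 0.20 -0.20 sd 0.29 across 0.0033 skew -0.025
scene short [ 0.5311 -0.077   0.0659] res px 0.11 -0.11 sd 0.27 across 0.0006 skew 0.062
side long [ 0.5386  0.028  -0.1434] res px -0.24 0.23 sd 0.76 across 0.0048 skew -0.148
side short [ 0.5344 -0.077   0.0317] res px 0.23 -0.22 sd 0.31 across 0.0001 skew 0.027
```

View pics/side9.png

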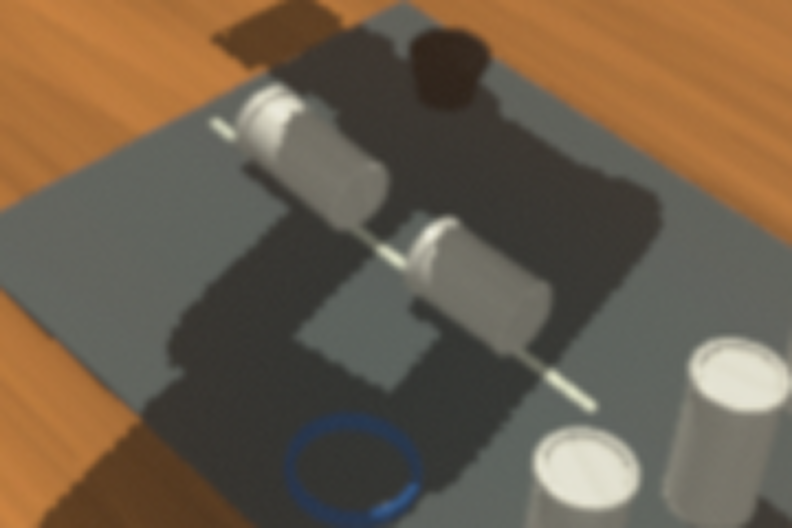

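View pics/scene9.png

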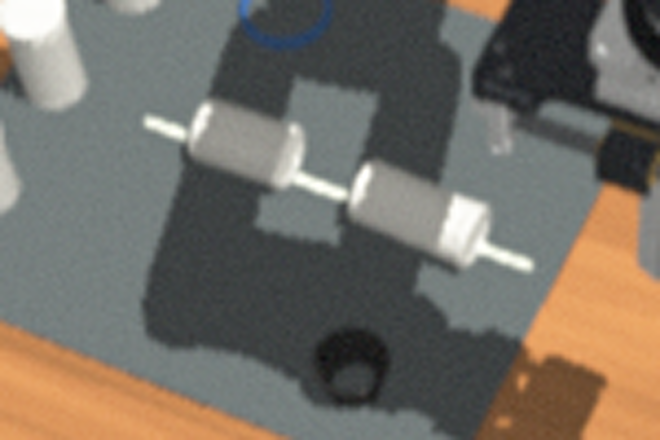

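Both cans lie on the line, but the gripper's shadow confuses the fits. I'll move the arm further away and measure once more.

```bash
python3 -m crank '[{"angular":[0,0,0],"delta_pos":[0,3,-2.5],"jaw":28},{"angular":[0,0,0],"delta_pos":[0,3,-2.5],"jaw":28},{"angular":[0,0,0],"delta_pos":[0,3,-2.5],"jaw":28},{"angular":[0,0,0],"delta_pos":[0,3,-2.5],"jaw":28},{"angular":[0,0,0],"delta_pos":[0,3,-2.5],"jaw":28},{"angular":[0,0,0],"delta_pos":[0,3,-2.5],"jaw":28},{"angular":[0,0,0],"delta_pos":[0,3,-2.5],"jaw":28},{"angular":[0,0,0],"delta_pos":[0,3,-2.5],"jaw":28}]'
python3 -m crank '[{"angular":[0,0,0],"delta_pos":[0,1.5,-3.5],"jaw":28},{"angular":[0,0,0],"delta_pos":[0,1.5,-3.5],"jaw":28},{"angular":[0,0,0],"delta_pos":[0,1.5,-3],"jaw":28},{"angular":[0,0,0],"delta_pos":[0,0,0],"jaw":28},{"angular":[0,0,0],"delta_pos":[0,0,0],"jaw":28}]'
python3 look.py 10 long_can short_can 2>/dev/null; python3 run2.py .534 .532
```

```text
t: 16.58
eef_pos: [0.4158, 0.4392, 0.2131]
tcp_rot: [0.707, -0.003, 0.707, 0.003]
ft_force: [0.6, 0.1, 0.8]
grip_width: 0.28
t: 17.0
eef_pos: [0.3151, 0.483, 0.213]
tcp_rot: [0.707, -0.005, 0.707, 0.005]
ft_force: [0.1, 0.2, 0.4]
grip_width: 0.277
[0.31510247 0.48301066 0.21299072] [-0.0132  0.9999  0.    ]
   sil 0.59 455 [294.8, 187.8, 29.6, 24.4] [0.5347 0.0278 0.022 ] top pts 122 [0.5372 0.0295 0.0399]
scene short_can lm 0.68 [258.6, 170.2] [ 0.5233 -0.076   0.022 ]
   sil 0.75 380 [212.8, 152.1, 21.2, 30.9] [ 0.5204 -0.2182  0.022 ] top pts 264 [ 0.5356 -0.202   0.065 ]
side long_can lm 0.83 [340.9, 227.0] [0.5346 0.0207 0.022 ]
   sil 0.96 661 [339.6, 227.9, 31.9, 37.0] [0.538  0.0247 0.022 ] top pts 223 [0.5342 0.0227 0.04  ]
side short_can lm 0.97 [380.8, 253.4] [ 0.5412 -0.0832  0.022 ]
   sil 0.83 618 [379.0, 254.2, 31.2, 30.1] [ 0.5357 -0.0827  0.022 ] top pts 208 [ 0.5323 -0.0845  0.04  ]
scene long [ 0.5328  0.028  -0.0571] res px 0.29 -0.30 sd 0.37 across 0.0027 skew -0.061
scene short [ 0.5306 -0.077   0.0421] res px 0.33 -0.34 sd 0.39 across 0.0001 skew 0.038
side long [ 0.5368  0.028  -0.0587] res px 0.38 -0.36 sd 0.45 across 0.0030 skew -0.063
side short [ 0.5345 -0.077   0.033 ] res px 0.26 -0.25 sd 0.34 across 0.0002 skew 0.028
```

View pics/side10.png

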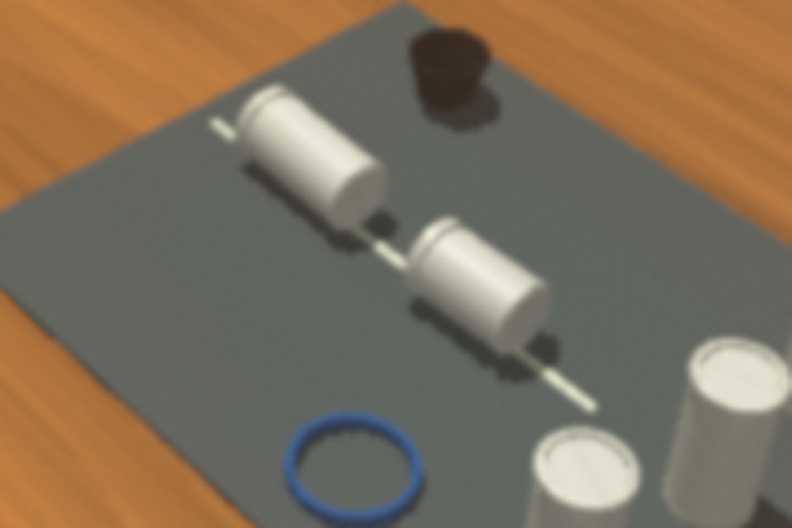

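View pics/scene10.png

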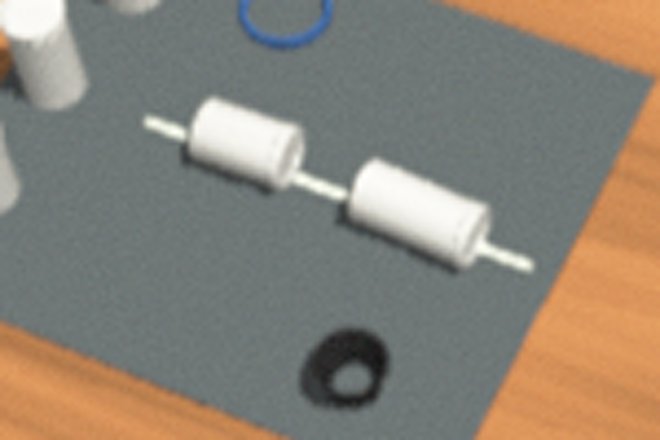

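```bash
python3 -c "
from h import *
print(order.finish_job())"
```

```text
the job is handed in; nothing more can be done
None
```

Both canisters now lie lengthwise over the white line, and the job is handed in at about 17 s of the 56 s allowed. I rolled each one with the partly open fingertips, slowly and from behind at mid-height, without grasping, dragging or lifting. The arm was back well clear of everything before I handed in.

My last checks fitted each can's outline and the line in the same pictures, with nothing in the way:

| Can | Off the line, across (limit 6 mm) | Skew (limit 0.15 rad) | Along the line (limit ±85 mm) |
|---|---|---|---|
| long_can | about 3 mm in both cameras | about 0.06 rad | about +59 mm |
| short_can | under 0.5 mm in both cameras | about 0.03–0.04 rad | about −50 mm |

- **Everything else:** the eyecup, the filter ring and the standing canisters in view look unmoved in the pictures; I did not measure them, nor check the lens dish and loupe.
- **Long can skew:** the two-fingertip push did little to straighten it. It started about 0.07 rad off and ended at 0.06, so I left it as it was within limits.
- **Checks that disagreed:** fits taken while the fingers or the gripper's shadow covered a can gave up to 0.19 rad skew and 17 mm across for the short can. I discarded them and measured again once the arm was away. My first outline fit, which also matched the can's ends, put the long can 5.8 mm off with 0.149 rad skew in the side view. I replaced it with the edge fit above, on which both cameras agree.
- **Network misses:** one short-can silhouette in the last scene picture was really a standing canister, and that camera missed the long can's landmark. I ignored both.

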